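# Change over the vial trays on the sample docks

### The job

First push the empty tray fully home into its dock; then hook a fingertip behind the lip of the other tray, the one carrying the vials, and draw it out along its rails all the way to its stop, gently, so that the vials stay standing on it untouched. Do it all with the fingertips: pinch no lip, pick nothing up, and leave the other things on the counter where they are. Finish with the hand clear of everything.

Things in the scene. Friction and masses are not known exactly. Their poses are not given: they have to be found in the camera images.
- loaded_tray (a joint): How far (m) the tray that carries the vials is drawn out of its dock: 0 fully home, 0.110 at its solid outer stop. Sliding resists with about 1.5 to 2.5 N and the tray stays where it is left. It starts home or up to 6 mm out.
- loaded_lip (a point): Middle of the top edge of the lip of the tray with the vials; moves with it. Axes: z up, x into the dock, so the tray is drawn out to -x (roughly to the robot). The lip is an upright steel wall across the tray's front end, 10 mm thick (this point is mid-thickness), 104 mm wide (y), its top 46 mm above the counter and 32 mm above the tray's floor (floor 14 mm above the counter).
- loaded_pocket (a point): Middle of the floor of the free pocket behind the lip of the tray with the vials, 14 mm above the counter and 38 mm behind (+x) the lip's mid-thickness; moves with the tray. The pocket is open above, 67 mm long (x, from the lip's rear face to a cross rib that stands 8 mm above the floor) and 98 mm wide (y, between side walls 12 mm above the floor). The vials stand behind the rib.
- empty_tray (a joint): How far (m) the empty tray is out of its dock; same mechanism: 0 fully home against a solid stop, 0.110 fully out. It starts 60 to 95 mm out.
- empty_lip (a point): Middle of the top edge of the lip of the empty tray; same shape, size and axes as the other lip, it moves with its tray. The tray is pushed home towards +x of this point.
- loaded_dock: White low dock fixed to the counter with the tray of three vials: side rails 260 mm long (x), 30 mm high, 134 mm over their outsides, and a 62 mm high housing at the far end. Origin: underside, middle of the rails; x points away from the lip. Tray home: middle of the lip at x = -130 mm, level with the rails' ends. The docks stand side by side, either way round, turned up to 0.18 rad.
- empty_dock: The same dock with the empty steel tray.
- vial0: Amber glass vial, 24 mm across, 56 mm tall, about 30 g, standing loose on the loaded tray behind its rib; topples if the tray is jerked. Origin: middle of its foot, z up its axis.
- vial1: Amber glass vial, 24 mm across, 56 mm tall, about 30 g, standing loose on the loaded tray behind its rib; topples if the tray is jerked. Origin: middle of its foot, z up its axis.
- vial2: Amber glass vial, 24 mm across, 56 mm tall, about 30 g, standing loose on the loaded tray behind its rib; topples if the tray is jerked. Origin: middle of its foot, z up its axis.
- jar: Capped white plastic jar, 48 mm across, 62 mm tall, standing between the docks; a loose bystander. Origin: centre of its underside.
- syringe0: Wrapped syringe, 130 x 42 x 18 mm, lying in front of the gap between the docks; a loose bystander. Origin: centre of its underside.
- syringe1: Wrapped syringe, 130 x 42 x 18 mm, lying to the left; a loose bystander. Origin: centre of its underside.
- tube_rack: White foam rack 130 x 90 mm with blood tubes, 100 mm tall, to the right; a loose bystander. Origin: centre of its underside.
- dish: Round steel dish, 90 mm across, 40 mm tall, to the right; a loose bystander. Origin: centre of its underside.
- gel: Clear plastic bottle, 60 mm across, 150 mm tall, to the left; a loose bystander. Origin: centre of its underside.
- spray: White plastic bottle, 44 mm across, 100 mm tall, between the docks' far ends; a loose bystander. Origin: centre of its underside.
Mind the look-alikes: they are no part of the job. Leave any green look-alike of the vial0 alone.

How it is judged:
By the outcome, as a careful person would: the job done as asked, in the order asked, and still so for the second after the job is handed in, with the robot touching nothing.
It also fails if it takes over 58 s, if anything falls off the work surface, if the arm or the gripper's body presses on something with over 40 N, if the wrist force passes 120 N, or if a joint passes its speed limit or range.

### The arm

A 6-joint arm with a two-finger parallel gripper is mounted at the origin on the work surface. World frame = base frame: x ahead of the robot, y to its left, z up, the work surface at z = 0. Lengths are in m, angles in degrees, forces in N, time in s.
With the tool pointing down it reaches from about 0.375 to 0.9 m from the base axis. Payload 3.1 kg.
Tool frame: the origin (TCP) lies midway between the tips of the shut fingers; the grasp point (between the pads) lies 19 mm behind it; z points along the fingers, y is the line along which they close (so a half turn about z gives the same grasp; the last joint's range is limited). The gripper opens to 87 mm and grips with 3 to 60 N. Pads are 19 mm wide; open, the fingers measure 117 mm over their backs; the gripper's body (75 mm by 190 mm) begins 51 mm behind the grasp point.
Start: joints at [-87.347, 30.224, 82.088, -0, 67.689, -10.227], TCP at [0.139, -0.609, 0.223] pointing down, gripper open.
Joint ranges: [-176.69, 176.69], [-43.24, 126.21], [12.49, 139.97], [-82, 262], [0, 151.66], [-163.58, 163.58]. Speed limits (degrees/s): [159.86, 159.86, 180, 180, 180, 180].

### API

Orientations are given as a 3x3 rotation matrix whose columns are the frame's x, y, z axes.
In Python, from rig import read_state, capture, camera_info, hand_in gives the robot as it stands.
- The arm moves only by the tool drive_tool, never from a script. Its argument "motion" is a list of rows, each a list of 2 entries, a list of its own where there are three numbers: the shift along the tool's x, y, z in mm, then the turn, a rotation vector about the tool's x, y, z in rad. A call has 1 to 5 rows; each row shifts and turns the commanded pose from where the row before left it, along the tool's axes as they then stand; what a row does not reach is not made up. A row lasts 1/10 s, in which the tool goes at most 50 mm and 8.59 degrees, less where a joint would pass 70% of its speed; a pose out of reach is approached as far as the arm can. A call is refused whole if a number of a shift passes 50 or a number of a turn 0.15, either way. A call with a gripper value outside its range is refused whole. "gripper" is the opening, from 0 (shut) to 1 (fully open), set as the call begins (left out, the last holds). The fingers move at their own pace and stop on an object; the grip force is fixed at half the most. Time passes only in rows, so rows that do not move let the fingers close. It gives the time, the measured TCP pose, the force, the opening and the grip force at its end, in the units of the state.
- read_state(): the state, without advancing time (a new reading comes with each control period).
- capture(name): name is "side" or "top"; returns the picture (420x560x3 uint8, red, green, blue); there is no depth.
- camera_info(name): a dict with "fovy" (degrees; the focal length in pixels is half the picture's height over the tangent of half this angle, whatever the lens; pixels are square), "cx", "cy" (the principal point, pixels), "xyz" and "orientation" of the camera in the world. Camera axes: x right, y down, z forward; pixel columns grow to the right and rows downward; lengths in m; the calibration is good to about 2 mm. A picture is of the moment at which its call begins. camera_info takes no time and is no camera call.
- hand_in(): hands the job in; it is judged then, once.
The state is a dict: "time_s": time; "joint_positions": joint angles; "qvel": joint speeds; "tau": joint torques, N m; "position": TCP position; "tcp_rot": TCP orientation; "force": force on the tool from outside, world axes, zero at the start; "moment": the same for the moment, N m; "opening": opening from 0.0 (shut) to 1.0 (fully open); "grasp_force": force on a finger pad.
Only numpy, scipy, OpenCV 4.12 (cv2) and the standard library are available. Lean on these libraries where they do the work, as an engineer would, in place of code of your own. Each camera call takes 0.05 s, during which the arm holds its last target. There are 200 camera calls.

## Working session

There is one attempt and no reset: what is moved stays moved. The work goes in short steps, Python scripts to look and compute and a tool call to move; the robot and the scene stay as the last step left them, time stands still between calls to the robot, and variables do not carry over. Pictures are saved under pics/ and viewed, at most 10 in all, crops included, and the job is handed in when it is done.

Besides the shell and the picture viewer there is one more tool, called after ">>>" by a JSON object that holds its "api" and its "payload", one argument or row to a line. drive_tool: Moves the arm, as the interface text tells. Its arguments: {"type":"object","properties":{"motion":{"type":"array","items":{"type":"array"}},"gripper":{"type":"number"}},"required":["motion"]}

```bash
mkdir -p pics
python3 - <<'E'
from rig import *
import cv2
for n in("top","side"):
    im=capture(n); cv2.imwrite(f"pics/{n}0.png",im[:,:,::-1]); print(n,camera_info(n))
s=read_state(); print(s)
E
```

```text
top {'fovy': 54.256164329947296, 'cx': 276.38583037818194, 'cy': 205.7076364592537, 'xyz': array([ 0.52254126, -0.0217199 ,  1.12749402]), 'orientation': array([[-0.01680745, -0.99374862,  0.11036842],
       [-0.9997677 ,  0.01819279,  0.01155688],
       [-0.01349254, -0.11014854, -0.99382355]])}
side {'fovy': 54.89759273694192, 'cx': 281.9487090913061, 'cy': 212.7151311581724, 'xyz': array([0.59651089, 0.7547306 , 0.81494426]), 'orientation': array([[-0.99986688, -0.00312712,  0.01601382],
       [-0.01372262,  0.69211621, -0.72165563],
       [-0.00882672, -0.72177931, -0.69206699]])}
{'time_s': 0.1, 'joint_positions': array([-8.73462733e+01,  3.02745496e+01,  8.21479134e+01,  5.59256605e-04,
        6.76900348e+01, -1.02267133e+01]), 'qvel': array([ 0.0856469 , -0.13057299, -0.21239164, -0.03447267, -0.00363397,
       -0.04733344]), 'tau': array([ 1.68751544e-04, -4.40984559e+01, -1.77151465e+01,  6.34095026e-02,
        5.33703156e-02, -4.61381546e-05]), 'position': array([ 0.13933033, -0.60860331,  0.22166601]), 'tcp_rot': array([[ 9.74838195e-01,  2.22913632e-01, -8.18869669e-05],
       [ 2.22913360e-01, -9.74836286e-01,  1.96176948e-03],
       [ 3.57478772e-04, -1.93066151e-03, -9.99998072e-01]]), 'force': array([-0.28518273,  0.07903655,  0.5802885 ]), 'moment': array([ 0.06304062,  0.02821761, -0.02462305]), 'grasp_force': 0.0, 'opening': 1.0017659424140337}
```

View pics/top0.png

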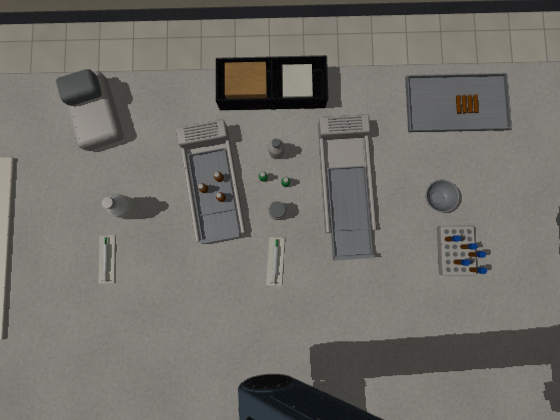

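View pics/side0.png

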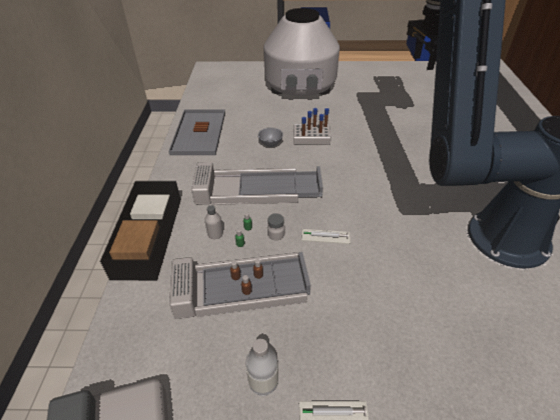

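The top view shows the loaded dock with three amber vials at (203,188), (218,176) and (221,197), with its lip near (220,240). The empty tray is on the right, partly out, with its lip near (352,256). The green vials at (263,176) and (286,182) are the look-alikes, and stand on the counter. I'll enlarge both docks to confirm and to get corner pixels.

Run:
```python
import cv2,numpy as np
im=cv2.imread("pics/top0.png")
a=im[115:265,175:255];b=im[115:265,310:390]
cv2.imwrite("pics/crop1.png",np.hstack([cv2.resize(c,None,fx=4,fy=4,interpolation=cv2.INTER_CUBIC) for c in(a,b)]))
```

```text
(no output)
```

View pics/crop1.png

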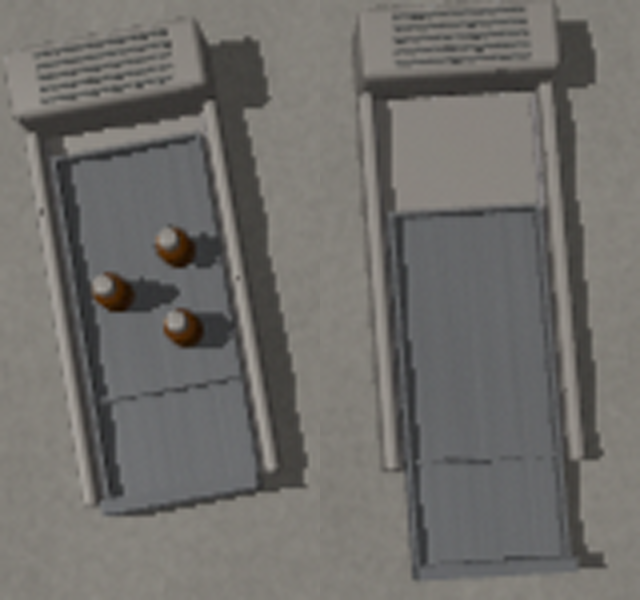

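The crop confirms it. The loaded tray (left) holds the three amber vials behind its rib, with its lip band from crop (104,508) to (258,488). The empty tray (right) has its lip from (415,575) to (577,565). Next I'll cast the rail and lip corners onto their height planes.

```bash
cat > h.py <<'E'
from rig import *
import numpy as np
def ray(n,uv,z):
    c=camera_info(n); f=210/np.tan(np.radians(c["fovy"])/2)
    d=np.asarray(c["orientation"])@[(uv[0]-c["cx"])/f,(uv[1]-c["cy"])/f,1]
    o=np.asarray(c["xyz"]); return o+d*(z-o[2])/d[2]
def proj(n,p):
    c=camera_info(n); f=210/np.tan(np.radians(c["fovy"])/2)
    q=np.asarray(c["orientation"]).T@(np.asarray(p)-c["xyz"]); return np.array([c["cx"],c["cy"]])+f*q[:2]/q[2]
E
python3 - <<'E'
from h import *
L=lambda u,v:(175+(u+.5)/4-.5,115+(v+.5)/4-.5)
R=lambda u,v:(310+(u-320+.5)/4-.5,115+(v+.5)/4-.5)
for nm,C,pts in(("loaded",L,dict(rl0=(28,137,.03),rl1=(86,505,.03),rr0=(217,103,.03),rr1=(276,470,.03),lipFL=(106,516,.046),lipFR=(262,490,.046),lipBL=(102,500,.046),lipBR=(257,485,.046))),
 ("empty",R,dict(rl0=(358,90,.03),rl1=(384,470,.03),rr0=(551,85,.03),rr1=(582,460,.03),lipFL=(416,580,.046),lipFR=(578,571,.046),lipBL=(413,568,.046),lipBR=(577,560,.046)))):
    P={k:ray("top",C(*v[:2]),v[2]) for k,v in pts.items()}
    for k in P: print(nm,k,(P[k]*1e3).round(0))
    for a,b in(("rl0","rl1"),("rr0","rr1")):
        d=P[a]-P[b]; print("yaw",np.arctan2(d[1],d[0]))
    d=P["lipFL"]-P["lipFR"]; print("lip yaw",np.arctan2(-d[0],d[1]),"len",np.linalg.norm(d),"railsep",np.linalg.norm(P["rl1"]-P["rr1"]))
E
```

```text
loaded rl0 [806. 249.  30.]
loaded rl1 [554. 207.  30.]
loaded rr0 [827. 119.  30.]
loaded rr1 [575.  80.  30.]
loaded lipFL [546. 191.  46.]
loaded lipFR [561.  88.  46.]
loaded lipBL [556. 193.  46.]
loaded lipBR [564.  91.  46.]
yaw 0.16146709665132178
yaw 0.15149414378125065
lip yaw 0.14756726794151115 len 0.1041146122739572 railsep 0.12916887821881934
empty rl0 [ 831. -129.   30.]
empty rl1 [ 571. -139.   30.]
empty rr0 [ 832. -261.   30.]
empty rr1 [ 575. -271.   30.]
empty lipFL [ 498. -156.   46.]
empty lipFR [ 502. -262.   46.]
empty lipBL [ 506. -155.   46.]
empty lipBR [ 509. -262.   46.]
yaw 0.03830516335177671
yaw 0.039110881941165486
lip yaw 0.038552734455847455 len 0.10577066289763372 railsep 0.13212907732105902
```

Loaded dock: yaw about 0.153, lip middle about (558,140), tray about 6 mm out. Empty tray: yaw about 0.039, lip middle about (505,-209), about 68 mm out. I'll shut the fingers and move in front of the empty lip.

>>> {"api": "drive_tool", "payload": {
  "motion": [
    [[34,-26,0],[0,0,0]],
    [[34,-26,0],[0,0,0]],
    [[34,-26,0],[0,0,0]],
    [[34,-26,0],[0,0,0]],
    [[34,-26,0],[0,0,0]]
  ],
  "gripper": 0
}}

```text
time_s: 0.6
position: [0.2768, -0.4429, 0.2222]
tcp_rot: [[0.975, 0.222, -0.0], [0.222, -0.975, 0.001], [0.0, -0.001, -1.0]]
force: [1.0, 0.6, 0.2]
opening: 0.629
grasp_force: 0.0
```

>>> {"api": "drive_tool", "payload": {
  "motion": [
    [[34,-26,0],[0,0,0]],
    [[34,-26,0],[0,0,0]],
    [[34,-26,0],[0,0,0]],
    [[34,-26,0],[0,0,0]],
    [[34,-26,0],[0,0,0]]
  ]
}}

```text
time_s: 1.1
position: [0.4135, -0.2784, 0.2223]
tcp_rot: [[0.975, 0.223, -0.0], [0.223, -0.975, 0.0], [-0.0, -0.0, -1.0]]
force: [0.6, 0.4, 0.5]
opening: 0.173
grasp_force: 0.0
```

>>> {"api": "drive_tool", "payload": {
  "motion": [
    [[34,-26,0],[0,0,0]],
    [[0,0,20],[0,0,0.093]],
    [[0,0,20],[0,0,0.093]],
    [[0,0,0],[0,0,0]],
    [[0,0,0],[0,0,0]]
  ]
}}

```text
time_s: 1.6
position: [0.44, -0.2469, 0.1824]
tcp_rot: [[0.999, 0.041, -0.001], [0.041, -0.999, 0.001], [-0.001, -0.001, -1.0]]
force: [-0.7, 0.1, 0.1]
opening: 0.002
grasp_force: 0.0
```

Run:
```python
from h import *
s=read_state(); print(s["time_s"],s["position"],s["tcp_rot"].round(4),s["force"],s["opening"])
```

```text
1.6 [ 0.43996079 -0.24693522  0.18235279] [[ 9.992e-01  4.070e-02 -1.000e-03]
 [ 4.070e-02 -9.992e-01  9.000e-04]
 [-9.000e-04 -9.000e-04 -1.000e+00]] [-0.71197274  0.08682608  0.10770611] 0.0015038757901774233
```

>>> {"api": "drive_tool", "payload": {
  "motion": [
    [[8,-18,20],[0,0,0]],
    [[8,-17,30],[0,0,0]],
    [[0,0,40],[0,0,0]],
    [[0,0,40],[0,0,0]],
    [[0,0,24],[0,0,0]]
  ]
}}

```text
time_s: 2.1
position: [0.4547, -0.2118, 0.0273]
tcp_rot: [[0.999, 0.04, -0.0], [0.04, -0.999, 0.0], [-0.0, -0.0, -1.0]]
force: [0.2, -0.1, 0.1]
opening: 0.006
grasp_force: 0.0
```

>>> {"api": "drive_tool", "payload": {
  "motion": [
    [[8,0,0],[0,0,0]],
    [[8,0,0],[0,0,0]],
    [[6,0,0],[0,0,0]],
    [[5,0,0],[0,0,0]],
    [[5,0,0],[0,0,0]]
  ]
}}

```text
time_s: 2.6
position: [0.4881, -0.2107, 0.0299]
tcp_rot: [[0.999, 0.039, 0.002], [0.039, -0.999, -0.002], [0.002, 0.002, -1.0]]
force: [-0.0, 0.2, -0.5]
opening: 0.006
grasp_force: 0.0
```

>>> {"api": "drive_tool", "payload": {
  "motion": [
    [[5,0,0],[0,0,0]],
    [[5,0,0],[0,0,0]],
    [[5,0,0],[0,0,0]],
    [[5,0,0],[0,0,0]],
    [[5,0,0],[0,0,0]]
  ]
}}

```text
time_s: 3.1
position: [0.5118, -0.209, 0.0284]
tcp_rot: [[0.999, 0.039, -0.001], [0.039, -0.999, 0.001], [-0.001, -0.001, -1.0]]
force: [-1.2, -0.9, 1.8]
opening: 0.005
grasp_force: 0.9
```

>>> {"api": "drive_tool", "payload": {
  "motion": [
    [[5,0,0],[0,0,0]],
    [[5,0,0],[0,0,0]],
    [[5,0,0],[0,0,0]],
    [[5,0,0],[0,0,0]],
    [[5,0,0],[0,0,0]]
  ]
}}

```text
time_s: 3.6
position: [0.5369, -0.208, 0.0284]
tcp_rot: [[0.999, 0.039, -0.001], [0.039, -0.999, 0.001], [-0.001, -0.001, -1.0]]
force: [-2.0, 0.5, 1.3]
opening: 0.006
grasp_force: 0.9
```

>>> {"api": "drive_tool", "payload": {
  "motion": [
    [[3,0,0],[0,0,0]],
    [[3,0,0],[0,0,0]],
    [[3,0,0],[0,0,0]],
    [[2,0,0],[0,0,0]],
    [[2,0,0],[0,0,0]]
  ]
}}

```text
time_s: 4.1
position: [0.5498, -0.2077, 0.0285]
tcp_rot: [[0.999, 0.039, -0.0], [0.039, -0.999, 0.0], [-0.0, -0.0, -1.0]]
force: [-2.2, 0.6, 0.0]
opening: 0.002
grasp_force: 0.8
```

>>> {"api": "drive_tool", "payload": {
  "motion": [
    [[2,0,0],[0,0,0]],
    [[2,0,0],[0,0,0]],
    [[1,0,0],[0,0,0]],
    [[1,0,0],[0,0,0]],
    [[1,0,0],[0,0,0]]
  ]
}}

```text
time_s: 4.6
position: [0.5568, -0.2075, 0.0285]
tcp_rot: [[0.999, 0.039, -0.0], [0.039, -0.999, 0.0], [-0.0, -0.0, -1.0]]
force: [-0.9, 1.1, -0.8]
opening: 0.003
grasp_force: 0.8
```

>>> {"api": "drive_tool", "payload": {
  "motion": [
    [[1,0,0],[0,0,0]],
    [[1,0,0],[0,0,0]],
    [[1,0,0],[0,0,0]],
    [[1,0,0],[0,0,0]],
    [[1,0,0],[0,0,0]]
  ]
}}

```text
time_s: 5.1
position: [0.5573, -0.2074, 0.0285]
tcp_rot: [[0.999, 0.041, -0.009], [0.041, -0.999, 0.001], [-0.009, -0.002, -1.0]]
force: [-12.6, -3.7, 6.6]
opening: 0.007
grasp_force: 6.7
```

>>> {"api": "drive_tool", "payload": {
  "motion": [
    [[1,0,0],[0,0,0]],
    [[1,0,0],[0,0,0]],
    [[0,0,0],[0,0,0]]
  ]
}}

```text
time_s: 5.4
position: [0.5573, -0.2074, 0.0285]
tcp_rot: [[0.999, 0.041, -0.013], [0.041, -0.999, 0.002], [-0.013, -0.002, -1.0]]
force: [-14.7, -5.1, 8.2]
opening: 0.006
grasp_force: 8.0
```

>>> {"api": "drive_tool", "payload": {
  "motion": [
    [[-6,0,0],[0,0,0]],
    [[-10,0,0],[0,0,0]],
    [[-10,0,0],[0,0,0]],
    [[-10,0,0],[0,0,0]],
    [[0,0,-30],[0,0,0]]
  ]
}}

```text
time_s: 5.9
position: [0.5235, -0.2068, 0.0556]
tcp_rot: [[0.999, 0.038, -0.008], [0.038, -0.999, 0.005], [-0.008, -0.006, -1.0]]
force: [-0.2, 0.0, -0.0]
opening: 0.008
grasp_force: 0.0
```

>>> {"api": "drive_tool", "payload": {
  "motion": [
    [[0,0,-40],[0,0,0]],
    [[0,0,-40],[0,0,0]],
    [[0,0,-40],[0,0,0]],
    [[0,-40,0],[0,0,0]],
    [[0,-40,0],[0,0,0]]
  ]
}}

```text
time_s: 6.4
position: [0.5257, -0.1293, 0.1804]
tcp_rot: [[0.999, 0.036, 0.005], [0.036, -0.999, -0.002], [0.005, 0.002, -1.0]]
force: [0.5, 1.2, -0.5]
opening: 0.005
grasp_force: 0.0
```

Run:
```python
from h import *
import cv2
t,s=capture("top"),capture("side")
cv2.imwrite("pics/t1.png",t[:,:,::-1]);cv2.imwrite("pics/s1.png",s[:,:,::-1])
a=cv2.resize(t[105:265,160:400],None,fx=3.3,fy=3.3,interpolation=cv2.INTER_CUBIC)
cv2.imwrite("pics/v1.png",a[:,:,::-1])
```

```text
(no output)
```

View pics/v1.png

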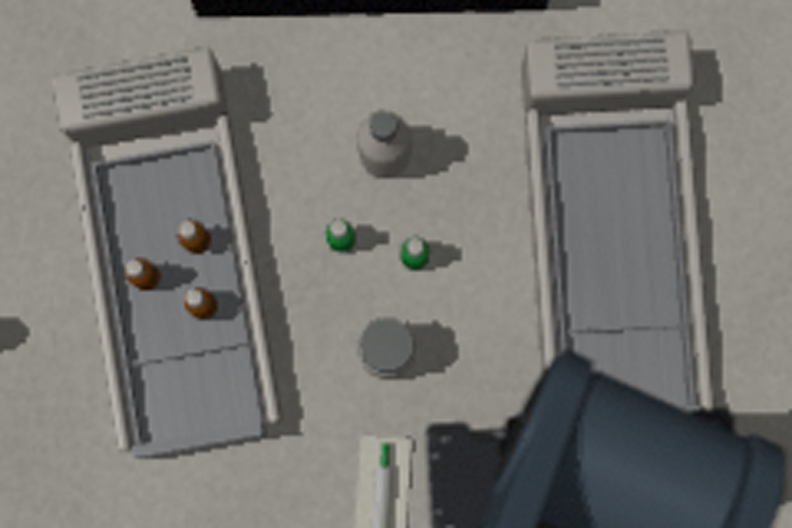

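The empty tray is now home: its rear edge at (610,128) sits against the housing. All three vials still stand, at (193,236), (142,273) and (200,302). Next I'll go over the loaded pocket, about 30 mm behind the lip, at (588,145), and turn to yaw 0.153.

>>> {"api": "drive_tool", "payload": {
  "motion": [
    [[10,-38,0],[0,0,0]],
    [[10,-38,0],[0,0,0]],
    [[10,-39,0],[0,0,0]],
    [[10,-39,0],[0,0,0]],
    [[10,-39,0],[0,0,0]]
  ]
}}

```text
time_s: 7.0
position: [0.5674, 0.067, 0.1784]
tcp_rot: [[0.999, 0.038, 0.001], [0.038, -0.999, -0.0], [0.001, 0.0, -1.0]]
force: [-0.5, -0.6, -0.4]
opening: 0.008
grasp_force: 0.0
```

>>> {"api": "drive_tool", "payload": {
  "motion": [
    [[11,-39,0],[0,0,0]],
    [[11,-39,0],[0,0,0]],
    [[0,0,0],[0,0,-0.116]],
    [[0,0,0],[0,0,0]],
    [[0,0,0],[0,0,0]]
  ]
}}

```text
time_s: 7.5
position: [0.5859, 0.1442, 0.1782]
tcp_rot: [[0.988, 0.152, -0.0], [0.152, -0.988, -0.0], [-0.001, 0.0, -1.0]]
force: [-0.0, 0.1, 0.2]
opening: 0.005
grasp_force: 0.0
```

>>> {"api": "drive_tool", "payload": {
  "motion": [
    [[4,0,40],[0,0,0]],
    [[0,0,40],[0,0,0]],
    [[0,0,20],[0,0,0]],
    [[0,0,10],[0,0,0]],
    [[0,0,0],[0,0,0]]
  ]
}}

```text
time_s: 8.0
position: [0.5893, 0.1443, 0.0673]
tcp_rot: [[0.988, 0.152, -0.003], [0.152, -0.988, -0.0], [-0.003, -0.0, -1.0]]
force: [0.1, -0.0, 0.6]
opening: 0.008
grasp_force: 0.0
```

Run:
```python
from h import *
import cv2
s=read_state(); print(s["position"],s["force"])
t=capture("side"); print(proj("side",s["position"]))
a=cv2.resize(t[210:350,150:350],None,fx=4,fy=4,interpolation=cv2.INTER_CUBIC)
cv2.imwrite("pics/v2.png",a[:,:,::-1])
```

```text
[0.58929364 0.14433598 0.06733539] [ 0.05132088 -0.00812654  0.57918768]
[291.31597459 262.17278316]
```

View pics/v2.png

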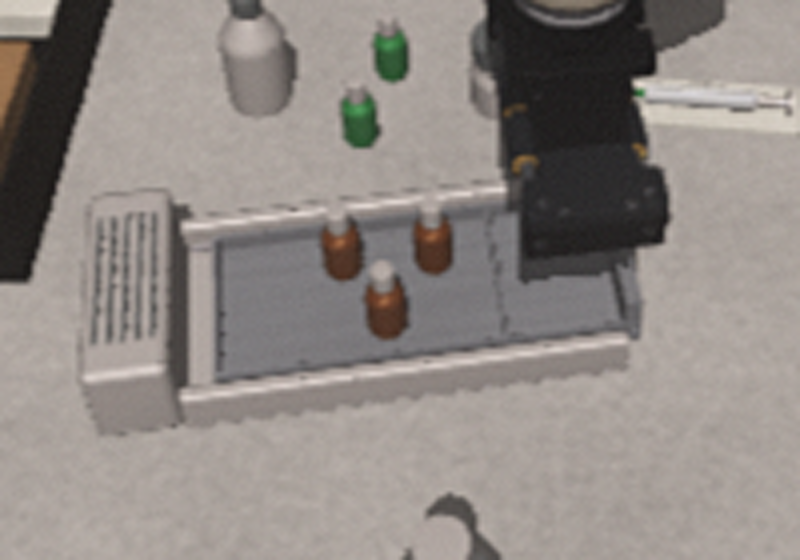

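The tip, projecting to crop (565,209), is hidden by the gripper body. It sits over the pocket, between the rib (crop x≈500) and the lip (≈630), and the vials stand clear. I'll lower it to about 22 mm.

>>> {"api": "drive_tool", "payload": {
  "motion": [
    [[0,0,15],[0,0,0]],
    [[0,0,15],[0,0,0]],
    [[0,0,10],[0,0,0]],
    [[0,0,5],[0,0,0]],
    [[0,0,0],[0,0,0]]
  ]
}}

```text
time_s: 8.55
position: [0.5893, 0.1455, 0.0224]
tcp_rot: [[0.988, 0.154, -0.002], [0.154, -0.988, -0.0], [-0.002, -0.0, -1.0]]
force: [0.0, 0.5, 1.0]
opening: 0.008
grasp_force: 0.0
```

>>> {"api": "drive_tool", "payload": {
  "motion": [
    [[-2,0,0],[0,0,0]],
    [[-2,0,0],[0,0,0]],
    [[-1,0,0],[0,0,0]],
    [[-1,0,0],[0,0,0]],
    [[-1,0,0],[0,0,0]]
  ]
}}

```text
time_s: 9.05
position: [0.5832, 0.1444, 0.0239]
tcp_rot: [[0.988, 0.154, 0.001], [0.154, -0.988, 0.0], [0.001, 0.0, -1.0]]
force: [0.1, 0.8, 0.5]
opening: 0.003
grasp_force: 0.0
```

>>> {"api": "drive_tool", "payload": {
  "motion": [
    [[-1,0,0],[0,0,0]],
    [[-1,0,0],[0,0,0]],
    [[-1,0,0],[0,0,0]],
    [[-1,0,0],[0,0,0]],
    [[-1,0,0],[0,0,0]]
  ]
}}

```text
time_s: 9.55
position: [0.5781, 0.1436, 0.0235]
tcp_rot: [[0.988, 0.154, -0.0], [0.154, -0.988, 0.0], [-0.0, -0.0, -1.0]]
force: [-0.7, 0.1, 1.1]
opening: 0.006
grasp_force: 0.0
```

>>> {"api": "drive_tool", "payload": {
  "motion": [
    [[-1,0,0],[0,0,0]],
    [[-1,0,0],[0,0,0]],
    [[-1,0,0],[0,0,0]],
    [[-1,0,0],[0,0,0]],
    [[-1,0,0],[0,0,0]]
  ]
}}

```text
time_s: 10.05
position: [0.5737, 0.1429, 0.0236]
tcp_rot: [[0.988, 0.154, 0.001], [0.154, -0.988, 0.0], [0.001, 0.0, -1.0]]
force: [0.9, 0.3, -2.3]
opening: 0.006
grasp_force: 0.8
```

>>> {"api": "drive_tool", "payload": {
  "motion": [
    [[-1,0,0],[0,0,0]],
    [[-1,0,0],[0,0,0]],
    [[-1,0,0],[0,0,0]],
    [[-1,0,0],[0,0,0]],
    [[-1,0,0],[0,0,0]]
  ]
}}

```text
time_s: 10.55
position: [0.5683, 0.142, 0.0236]
tcp_rot: [[0.988, 0.154, 0.0], [0.154, -0.988, -0.0], [0.0, 0.0, -1.0]]
force: [2.1, 0.2, -0.2]
opening: 0.004
grasp_force: 0.8
```

Run:
```python
from h import *
import cv2
t=capture("side")
a=cv2.resize(t[210:350,150:350],None,fx=4,fy=4,interpolation=cv2.INTER_CUBIC)
cv2.imwrite("pics/v3.png",a[:,:,::-1])
```

```text
(no output)
```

View pics/v3.png

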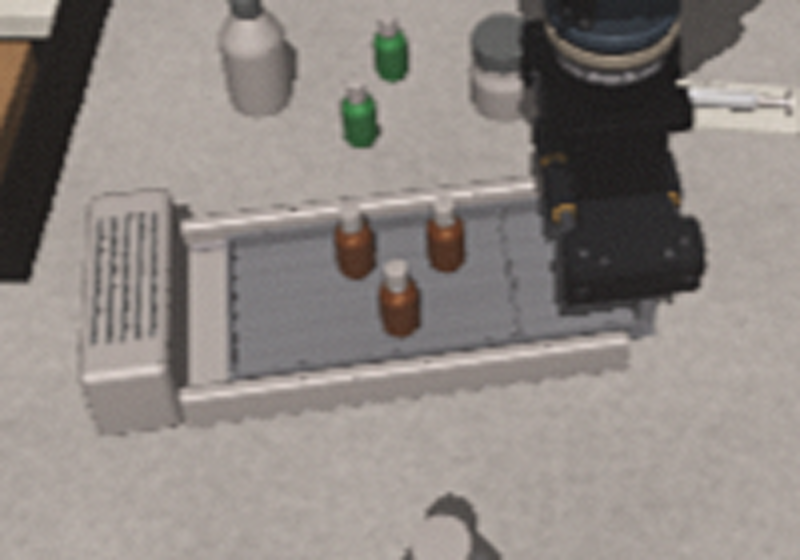

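The hook holds: the tray and all three vials moved together, and the pull is about 2 N. I'll keep drawing at up to 20 mm/s with gentle ramps.

>>> {"api": "drive_tool", "payload": {
  "motion": [
    [[-1,0,0],[0,0,0]],
    [[-1,0,0],[0,0,0]],
    [[-1.5,0,0],[0,0,0]],
    [[-1.5,0,0],[0,0,0]],
    [[-2,0,0],[0,0,0]]
  ]
}}

```text
time_s: 11.1
position: [0.5614, 0.1409, 0.0236]
tcp_rot: [[0.988, 0.154, 0.0], [0.154, -0.988, -0.0], [0.0, 0.0, -1.0]]
force: [1.6, -0.2, -0.4]
opening: 0.002
grasp_force: 0.8
```

>>> {"api": "drive_tool", "payload": {
  "motion": [
    [[-2,0,0],[0,0,0]],
    [[-2,0,0],[0,0,0]],
    [[-2,0,0],[0,0,0]],
    [[-2,0,0],[0,0,0]],
    [[-2,0,0],[0,0,0]]
  ]
}}

```text
time_s: 11.6
position: [0.5514, 0.1394, 0.0236]
tcp_rot: [[0.988, 0.154, 0.0], [0.154, -0.988, -0.0], [0.0, 0.0, -1.0]]
force: [1.6, -1.2, 0.6]
opening: 0.003
grasp_force: 0.8
```

>>> {"api": "drive_tool", "payload": {
  "motion": [
    [[-2,0,0],[0,0,0]],
    [[-2,0,0],[0,0,0]],
    [[-2,0,0],[0,0,0]],
    [[-2,0,0],[0,0,0]],
    [[-2,0,0],[0,0,0]]
  ]
}}

```text
time_s: 12.1
position: [0.5415, 0.1379, 0.0236]
tcp_rot: [[0.988, 0.154, 0.0], [0.154, -0.988, 0.0], [0.0, -0.0, -1.0]]
force: [2.5, -1.4, 0.1]
opening: 0.005
grasp_force: 0.8
```

>>> {"api": "drive_tool", "payload": {
  "motion": [
    [[-2,0,0],[0,0,0]],
    [[-2,0,0],[0,0,0]],
    [[-2,0,0],[0,0,0]],
    [[-2,0,0],[0,0,0]],
    [[-2,0,0],[0,0,0]]
  ]
}}

```text
time_s: 12.6
position: [0.5316, 0.1364, 0.0236]
tcp_rot: [[0.988, 0.154, 0.0], [0.154, -0.988, 0.0], [0.0, 0.0, -1.0]]
force: [1.3, -0.3, 0.6]
opening: 0.007
grasp_force: 0.8
```

>>> {"api": "drive_tool", "payload": {
  "motion": [
    [[-2,0,0],[0,0,0]],
    [[-2,0,0],[0,0,0]],
    [[-2,0,0],[0,0,0]],
    [[-2,0,0],[0,0,0]],
    [[-2,0,0],[0,0,0]]
  ]
}}

```text
time_s: 13.1
position: [0.5217, 0.1348, 0.0235]
tcp_rot: [[0.988, 0.154, -0.0], [0.154, -0.988, 0.0], [-0.0, -0.0, -1.0]]
force: [1.9, 0.1, -0.2]
opening: 0.004
grasp_force: 0.8
```

>>> {"api": "drive_tool", "payload": {
  "motion": [
    [[-2,0,0],[0,0,0]],
    [[-2,0,0],[0,0,0]],
    [[-2,0,0],[0,0,0]],
    [[-2,0,0],[0,0,0]],
    [[-2,0,0],[0,0,0]]
  ]
}}

```text
time_s: 13.6
position: [0.5118, 0.1333, 0.0236]
tcp_rot: [[0.988, 0.154, 0.0], [0.154, -0.988, 0.0], [0.0, -0.0, -1.0]]
force: [2.0, -1.1, -0.0]
opening: 0.005
grasp_force: 0.8
```

>>> {"api": "drive_tool", "payload": {
  "motion": [
    [[-2,0,0],[0,0,0]],
    [[-2,0,0],[0,0,0]],
    [[-2,0,0],[0,0,0]],
    [[-2,0,0],[0,0,0]],
    [[-2,0,0],[0,0,0]]
  ]
}}

```text
time_s: 14.1
position: [0.502, 0.1318, 0.0236]
tcp_rot: [[0.988, 0.154, 0.0], [0.154, -0.988, 0.0], [0.0, -0.0, -1.0]]
force: [2.9, -1.3, -0.5]
opening: 0.006
grasp_force: 0.8
```

>>> {"api": "drive_tool", "payload": {
  "motion": [
    [[-2,0,0],[0,0,0]],
    [[-2,0,0],[0,0,0]],
    [[-2,0,0],[0,0,0]],
    [[-2,0,0],[0,0,0]],
    [[-2,0,0],[0,0,0]]
  ]
}}

```text
time_s: 14.6
position: [0.4921, 0.1302, 0.0236]
tcp_rot: [[0.988, 0.154, 0.0], [0.154, -0.988, 0.0], [0.0, -0.0, -1.0]]
force: [2.0, -0.5, 0.1]
opening: 0.005
grasp_force: 0.8
```

>>> {"api": "drive_tool", "payload": {
  "motion": [
    [[-1.5,0,0],[0,0,0]],
    [[-1.5,0,0],[0,0,0]],
    [[-1,0,0],[0,0,0]],
    [[-1,0,0],[0,0,0]],
    [[-1,0,0],[0,0,0]]
  ]
}}

```text
time_s: 15.1
position: [0.4863, 0.1293, 0.0236]
tcp_rot: [[0.988, 0.154, 0.0], [0.154, -0.988, 0.0], [0.0, -0.0, -1.0]]
force: [1.7, -0.7, -0.3]
opening: 0.004
grasp_force: 0.8
```

>>> {"api": "drive_tool", "payload": {
  "motion": [
    [[-1,0,0],[0,0,0]],
    [[-0.8,0,0],[0,0,0]],
    [[-0.6,0,0],[0,0,0]],
    [[-0.6,0,0],[0,0,0]],
    [[-0.6,0,0],[0,0,0]]
  ]
}}

```text
time_s: 15.6
position: [0.4827, 0.1287, 0.0236]
tcp_rot: [[0.988, 0.154, 0.0], [0.154, -0.988, -0.0], [0.0, 0.0, -1.0]]
force: [1.3, -0.4, 0.1]
opening: 0.008
grasp_force: 0.8
```

>>> {"api": "drive_tool", "payload": {
  "motion": [
    [[-0.8,0,0],[0,0,0]],
    [[-0.8,0,0],[0,0,0]],
    [[-0.8,0,0],[0,0,0]],
    [[-0.8,0,0],[0,0,0]],
    [[-0.8,0,0],[0,0,0]]
  ]
}}

```text
time_s: 16.1
position: [0.4787, 0.1281, 0.0236]
tcp_rot: [[0.988, 0.154, 0.0], [0.154, -0.988, -0.0], [0.0, 0.0, -1.0]]
force: [2.6, -1.8, 0.3]
opening: 0.004
grasp_force: 0.8
```

>>> {"api": "drive_tool", "payload": {
  "motion": [
    [[-0.6,0,0],[0,0,0]],
    [[-0.6,0,0],[0,0,0]],
    [[-0.6,0,0],[0,0,0]],
    [[-0.6,0,0],[0,0,0]],
    [[-0.6,0,0],[0,0,0]]
  ]
}}

```text
time_s: 16.6
position: [0.4758, 0.1277, 0.0236]
tcp_rot: [[0.988, 0.154, 0.0], [0.154, -0.988, 0.0], [0.0, -0.0, -1.0]]
force: [2.8, -1.1, 0.2]
opening: 0.005
grasp_force: 0.8
```

>>> {"api": "drive_tool", "payload": {
  "motion": [
    [[-0.6,0,0],[0,0,0]],
    [[-0.6,0,0],[0,0,0]],
    [[-0.6,0,0],[0,0,0]],
    [[-0.6,0,0],[0,0,0]],
    [[-0.6,0,0],[0,0,0]]
  ]
}}

```text
time_s: 17.1
position: [0.4728, 0.1272, 0.0236]
tcp_rot: [[0.988, 0.154, 0.0], [0.154, -0.988, 0.0], [0.0, -0.0, -1.0]]
force: [1.2, -1.6, 0.4]
opening: 0.003
grasp_force: 0.8
```

>>> {"api": "drive_tool", "payload": {
  "motion": [
    [[-0.6,0,0],[0,0,0]],
    [[-0.6,0,0],[0,0,0]],
    [[-0.6,0,0],[0,0,0]],
    [[-0.6,0,0],[0,0,0]],
    [[-0.6,0,0],[0,0,0]]
  ]
}}

```text
time_s: 17.6
position: [0.472, 0.127, 0.0237]
tcp_rot: [[0.988, 0.154, 0.004], [0.154, -0.988, 0.001], [0.004, 0.0, -1.0]]
force: [6.1, 1.4, -3.4]
opening: 0.007
grasp_force: 3.1
```

>>> {"api": "drive_tool", "payload": {
  "motion": [
    [[-0.6,0,0],[0,0,0]],
    [[-0.6,0,0],[0,0,0]],
    [[-0.6,0,0],[0,0,0]],
    [[-0.6,0,0],[0,0,0]],
    [[-0.6,0,0],[0,0,0]]
  ]
}}

```text
time_s: 18.1
position: [0.472, 0.127, 0.0238]
tcp_rot: [[0.988, 0.153, 0.01], [0.153, -0.988, 0.001], [0.01, 0.0, -1.0]]
force: [9.9, 3.2, -6.6]
opening: 0.006
grasp_force: 5.0
```

The tip has stopped at x=0.472, the predicted end, and the force is rising, so the tray is at its stop. I'll ease off the lip, lift and leave.

>>> {"api": "drive_tool", "payload": {
  "motion": [
    [[1.5,0,0],[0,0,0]],
    [[1.5,0,0],[0,0,0]],
    [[3,0,0],[0,0,0]],
    [[5,0,0],[0,0,0]],
    [[5,0,0],[0,0,0]]
  ]
}}

```text
time_s: 18.6
position: [0.4811, 0.1288, 0.0233]
tcp_rot: [[0.988, 0.154, -0.004], [0.154, -0.988, -0.0], [-0.004, -0.001, -1.0]]
force: [0.3, 0.6, 0.2]
opening: 0.005
grasp_force: 0.0
```

>>> {"api": "drive_tool", "payload": {
  "motion": [
    [[0,0,-5],[0,0,0]],
    [[0,0,-15],[0,0,0]],
    [[0,0,-25],[0,0,0]],
    [[0,0,-40],[0,0,0]],
    [[0,0,-40],[0,0,0]]
  ]
}}

```text
time_s: 19.1
position: [0.4812, 0.1287, 0.1495]
tcp_rot: [[0.988, 0.154, -0.003], [0.154, -0.988, -0.0], [-0.003, -0.0, -1.0]]
force: [0.8, -0.1, 0.7]
opening: 0.009
grasp_force: 0.0
```

>>> {"api": "drive_tool", "payload": {
  "motion": [
    [[0,0,-40],[0,0,0]],
    [[0,40,0],[0,0,0]],
    [[0,45,0],[0,0,0]],
    [[0,45,0],[0,0,0]],
    [[0,45,0],[0,0,0]]
  ]
}}

```text
time_s: 19.6
position: [0.5088, -0.0453, 0.189]
tcp_rot: [[0.988, 0.155, -0.001], [0.155, -0.988, 0.0], [-0.001, -0.001, -1.0]]
force: [1.1, 0.5, 0.3]
opening: 0.006
grasp_force: 0.0
```

>>> {"api": "drive_tool", "payload": {
  "motion": [
    [[-10,45,0],[0,0,0]],
    [[-10,45,0],[0,0,0]],
    [[0,45,0],[0,0,0]],
    [[0,0,0],[0,0,0]],
    [[0,0,0],[0,0,0]]
  ]
}}

```text
time_s: 20.1
position: [0.5099, -0.1811, 0.1884]
tcp_rot: [[0.988, 0.152, -0.001], [0.152, -0.988, 0.001], [-0.001, -0.002, -1.0]]
force: [-0.7, 0.5, -0.5]
opening: 0.005
grasp_force: 0.0
```

Run:
```python
from h import *
import cv2
s=read_state(); print(s["time_s"],s["position"],s["force"])
t,d=capture("top"),capture("side")
cv2.imwrite("pics/t2.png",t[:,:,::-1])
a=cv2.resize(t[105:315,90:390],(400,280),interpolation=cv2.INTER_CUBIC)
a=cv2.resize(t[105:305,110:310],(400,400),interpolation=cv2.INTER_CUBIC)
b=cv2.resize(d[150:350,150:350],(400,400),interpolation=cv2.INTER_CUBIC)
cv2.imwrite("pics/v4.png",np.hstack([a,b])[:,:,::-1])
```

```text
20.1 [ 0.50985186 -0.18105455  0.18838241] [-0.68898326  0.45552154 -0.54708718]
```

View pics/v4.png

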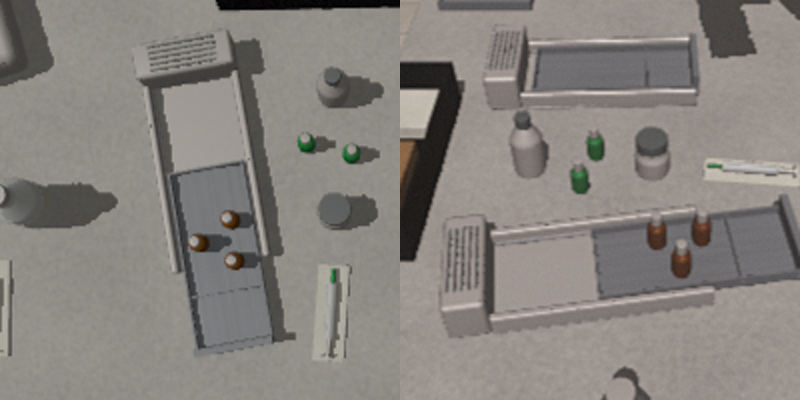

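The loaded tray is fully out, lip at (233,345) in the left crop. The vials stand at (230,218), (198,242) and (233,260). In the side view the empty tray is home, its lip level with the rail ends at (693,70). The jar, syringe and other nearby bystanders are where they were, and the hand is clear.

```bash
python3 -c "
from rig import *
print(hand_in())"
```

```text
the job is handed in; nothing more can be done
None
```

I handed the job in at about 20 s: the empty tray is pushed home, the loaded tray is drawn out to its stop with all three vials standing, nothing else in view was disturbed, and the hand is clear.

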